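# Seat a lens barrel in the V-block jig and hold it under the press arm

## Task

Take the silver lens barrel with the brass flange from the grey rack and lay it gently in the V-block of the jig, brass flange fully home against the end stop, leaving the black barrel and the other things where they are. Then swing the press arm over by its red ball knob and press it all the way down until the arm is level, so that the sprung pad presses the barrel onto both faces of the V. Finish while still holding the knob down like that; its spring lifts the arm off level if you let go.

Things in the scene. Friction and masses are not known exactly. Their poses are not given: they have to be found in the camera images.
- barrel: silver lens barrel, a cylinder 32 mm in diameter and 90 mm long in all, lying level, 0.15 to 0.31 kg. Origin on its axis at mid length. x runs along the barrel to the flanged end: a brass flange 42 mm in diameter covers x = +39 to +45 mm. A dark ring at x = +3 to +15 mm is flush. It may roll about x; at the start z is up.
- barrel_flange_face (a point): centre of the brass flange's outer end face, on the barrel's axis, 45 mm from the origin
- black_barrel: all-black barrel of the same shape and size, in the other lane of the rack; a bystander. Frame as for the silver barrel. To the left of the rack, seen from the robot, stands a fixed blue bag sealer whose raised arm points to the robot: pass over it with the gripper at least 0.33 m up.
- rack: fixed grey plastic rack, base 104 x 176 x 8 mm, origin under its centre. Two lanes along x at y = +43 and -43 mm, each two V saddles (x = -37 to -25 and +19 to +31 mm, 29 mm high, 46 mm wide) where a barrel lies, axis 36 mm above the table, flange to +x. Between them a 44 mm gap (middle x = -3 mm) for the fingers, free down to 8 mm above the table.
- jig: fixed jig, aluminium base 165 x 86 x 10 mm, origin on the table under the middle of the seated barrel; x along the V to the end stop and hinge, z up. V-block: two 90 degree V rests at x = -37 to -25 and +19 to +31 mm, 58 mm wide, 42 mm high; between them a 44 mm gap (middle x = -3 mm) for the fingers, free down to 10 mm above the table.
- v_left: the two sloping steel faces of the V on the jig's +y side (their frame is the jig's)
- v_right: the two sloping steel faces of the V on the jig's -y side (their frame is the jig's)
- press_arm_hinge (a point): centre of the press arm's hinge, behind the end stop at jig x = +79 mm, z = 80 mm; the hinge axis is the jig's y axis
- press_arm (a joint): angle of the press arm (rad): 0 is level against its hard stop, reaching from the hinge towards jig -x over the barrel; it grows as the free end lifts (1.57 upright, 2.1 its other stop). Starts leaning back at 1.8 to 2.0. The hinge is slightly stiff (0.06 N m); far from upright it falls if let go. Arm 14 mm wide, near the knob a 9 mm rod.
- knob: red ball knob, 28 mm in diameter, at the end of the press arm, origin at the ball's centre, 156 mm from the hinge axis (level arm: jig x = -77 mm, z = 80 mm; clear air below and on both sides). It turns with the arm and can revolve on it about its own x axis, along the rod.
- pad: black rubber pad 16 x 16 mm on a spring plunger under the press arm, 79 mm from the hinge; origin at the centre of its lower face. It meets the barrel's top when the arm is about 0.08 rad above level and is pushed in 6 mm when the arm is level, then pressing with about 11 N, which takes about 5 N down on the knob. Let go, the arm rises to about 0.08 rad.
- hex_key: small black hex key, 79 mm long, 8 mm high, lying on the table to the right of the jig; a bystander
- screwdriver: screwdriver with a red handle, 186 mm long, lying on the table to the right of the jig; a bystander
- seat (a point): where the middle of the seated barrel belongs: on the V's centre line, jig x = 0, y = 0, z = 44 mm, the barrel's x axis then along the jig's x axis
- end_stop (a point): centre of the end stop's face, at jig x = +45 mm, z = 44 mm; a steel plate 44 mm wide whose top is 58 mm above the table; the brass flange's end face rests against it
Mind the look-alikes: they are no part of the job. Several things have the shape of the barrel; the one meant has the colours described above.

How it is judged:
By the outcome, as a careful person would: the job done as asked, in the order asked, and still so for the second after the job is handed in, while the arm keeps its last pose, push and grip.
It also fails if it takes over 61 s, if anything falls off the work surface, if the arm or the gripper's body presses on something with over 40 N, if the wrist force passes 120 N, or if a joint passes its speed limit or range.

## Robot

A 6-joint arm with a two-finger parallel gripper is mounted at the origin on a cart in front of the work surface, level with it; the furniture and walls round the work are solid. World frame = base frame: x ahead of the robot, y to its left, z up, the work surface at z = 0. Lengths are in m, angles in rad, forces in N, time in s.
With the tool pointing down it reaches from about 0.325 to 0.9 m from the base axis. Payload 6.1 kg.
Tool frame: the origin (TCP) lies midway between the tips of the shut fingers; the grasp point (between the pads) lies 19 mm behind it; z points along the fingers, y is the line along which they close (so a half turn about z gives the same grasp; the last joint's range is limited). The gripper opens to 85 mm and grips with 20 to 120 N. Pads are 22 mm wide; open, the fingers measure 114 mm over their backs; the gripper's body (76 mm by 85 mm) begins 54 mm behind the grasp point. The pads swing forward as they close: fully open they stand 13 mm farther back than shut.
Start: joints at [-1.323, 0.22, 1.526, -0, 1.395, -0.126], TCP at [0.228, -0.582, 0.231] pointing down, gripper open.
Joint ranges: [-2.98, 2.98], [-0.91, 2.08], [0.09, 2.57], [-1.24, 4.39], [0.2, 2.65], [-2.68, 2.68]. Speed limits (rad/s): [2.57, 2.57, 3.01, 3.14, 3.14, 3.14].

## Interface

Orientations are given as [roll, pitch, yaw] about the fixed x, y, z axes, in that order (R = Rz(yaw) Ry(pitch) Rx(roll)).
In Python, from plant import movep, move_l, set_joints, gripper_to, hold, inverse_kinematics, observe, get_image, get_calibration, Unreachable, job_done gives the robot as it stands. Calls block until the motion is done:
- movep(position, orientation): joint-space move of the TCP to a pose.
- move_l(position, feed=0.15, rotation=None, max_force=None): straight line of the TCP; rotation=None keeps the orientation; feed is the mean speed in m/s. With max_force (N) it stops when the force on the tool has changed by that much, and returns True; else False.
- set_joints(angles): joint-space move.
- gripper_to(opening, f_grip=None): finger opening in m; f_grip is the grip in N (None keeps the last); returns when the fingers have stopped.
- hold(seconds).
- inverse_kinematics(position, orientation): joint angles nearest the present ones, or None.
- observe(): the state.
- get_image(name): name is "side" or "top"; returns (picture, depth): 420x560x3 uint8, red, green, blue; 420x560 float32, m along the optical axis (not along the pixel's ray), 0 where there is no reading.
- get_calibration(name): a dict with "intrinsics" (3x3 intrinsics, pixels), "world_from_camera" (4x4, takes a point from camera to world coordinates). Camera axes: x right, y down, z forward; pixel columns grow to the right and rows downward; lengths in m; the calibration is good to about 2 mm. A picture is of the moment at which its call begins. get_calibration takes no time and is no camera call.
A pose or a line that the arm cannot do raises Unreachable and nothing moves.
- job_done(): hands the job in; it is judged then, once.
The state is a dict: "time_s": time; "q": joint angles; "joint_velocities": joint speeds; "joint_torque": joint torques, N m; "eef_pos": TCP position; "tcp_rot": TCP orientation; "ft_force": force on the tool from outside, world axes, zero at the start; "torque": the same for the moment, N m; "opening": finger opening in m; "grasp_force": force on a finger pad.
Only numpy, scipy, OpenCV 4.12 (cv2) and the standard library are available. Lean on these libraries where they do the work, as an engineer would, in place of code of your own. Each camera call takes 0.05 s, during which the arm holds its last target. There are 200 camera calls.

## Working session

There is one attempt and no reset: what is moved stays moved. The work goes in short steps, each a Python script; the robot and the scene stay as the last script left them, time stands still between calls to the robot, and variables do not carry over. Pictures are saved under pics/ and viewed, at most 10 in all, crops included, and the job is handed in when it is done.

```bash
ls; mkdir -p pics
python3 - <<'E'
from plant import *
import cv2,numpy as np
for n in("side","top"):
    p,d=get_image(n); cv2.imwrite(f"pics/{n}0.png",p[:,:,::-1]); np.savez(f"{n}0.npz",p=p,d=d)
    c=get_calibration(n); print(n,np.round(c["intrinsics"],1).tolist(),np.round(c["world_from_camera"],3).tolist())
print(observe()["time_s"])
E
```

```text
pics
side [[453.7, 0.0, 278.5], [0.0, 453.7, 213.1], [0.0, 0.0, 1.0]] [[0.121, 0.891, -0.437, 1.047], [0.993, -0.103, 0.064, -0.22], [0.012, -0.442, -0.897, 1.151], [0.0, 0.0, 0.0, 1.0]]
top [[481.8, 0.0, 271.6], [0.0, 481.8, 211.4], [0.0, 0.0, 1.0]] [[-0.017, -0.995, 0.1, 0.427], [-1.0, 0.018, 0.005, -0.149], [-0.007, -0.1, -0.995, 1.198], [0.0, 0.0, 0.0, 1.0]]
0.1
```

View pics/side0.png

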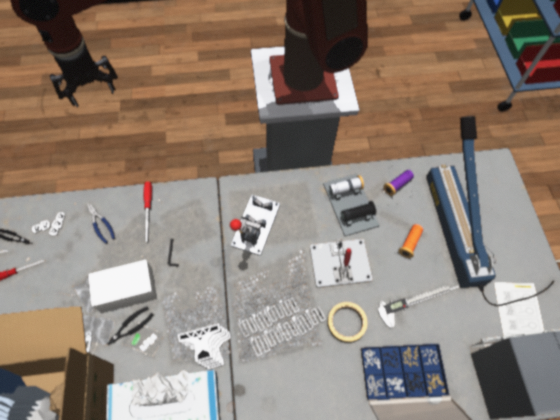

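View pics/top0.png

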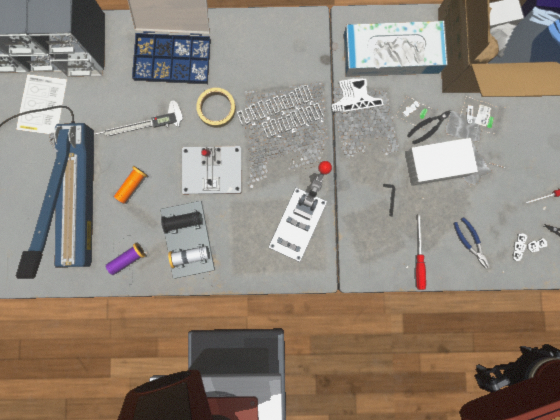

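The top view shows the rack with the silver barrel at about (188,258), brass end to the left. The jig is at about (300,220) with its knob at (325,168). A look-alike clamp sits at (211,168).

```bash
cat > h.py <<'E'
import numpy as np,cv2
from plant import *
def cloud(n,p=None,d=None):
    c=get_calibration(n);K=np.array(c["intrinsics"]);T=np.array(c["world_from_camera"])
    v,u=np.mgrid[:d.shape[0],:d.shape[1]]
    P=np.stack([(u-K[0,2])/K[0,0]*d,(v-K[1,2])/K[1,1]*d,d],-1)
    return P@T[:3,:3].T+T[:3,3]
def topdown(n,p,d,x0,x1,y0,y1,zmin=-.01,zmax=.3,s=1000):
    """nothing fancy: points in a box"""
    X=cloud(n,p,d);m=(d>0)&(X[...,0]>x0)&(X[...,0]<x1)&(X[...,1]>y0)&(X[...,1]<y1)&(X[...,2]>zmin)&(X[...,2]<zmax)
    return X,m
E
python3 - <<'E'
from h import *
f=np.load("top0.npz");p,d=f["p"],f["d"];X=cloud("top",p,d)
for n,(u,v) in dict(knob=(325,168),silver=(188,258),black=(182,220),jig=(298,222),tbl=(250,230)).items(): print(n,X[v,u].round(3))
a=cv2.resize(p[195:285,150:225],None,fx=5.3,fy=5.3,interpolation=2);b=cv2.resize(p[155:265,260:340],None,fx=4.9,fy=4.9,interpolation=2)
f=np.load("side0.npz");p2,d2=f["p"],f["d"];X2=cloud("side",p2,d2)
for n,(u,v) in dict(knob=(235,225),silver=(346,187),black=(358,212)).items(): print("side",n,X2[v,u].round(3))
h=545;o=np.zeros((h,800,3),np.uint8);a=a[:h,:400];b=b[:h,:400]
o[:a.shape[0],:a.shape[1]]=a;o[:b.shape[0],400:400+b.shape[1]]=b
cv2.imwrite("pics/crop1.png",o[:,:,::-1])
# fits: silver barrel tops, black, jig base corners, rack base corners
def rect(X,m,s):
    q=X[m][:,:2].astype(np.float32);r=cv2.minAreaRect(q);print(s,len(q),np.round(r[0],4),np.round(r[1],4),round(r[2],2))
for nm,XX in(("top",X),("side",X2)):
    z=XX[...,2]
    def box(cx,cy,rx,ry,lo,hi): return (abs(XX[...,0]-cx)<rx)&(abs(XX[...,1]-cy)<ry)&(z>lo)&(z<hi)
    sx,sy=X[258,188,:2];jx,jy=X[222,298,:2]
    rect(XX,box(sx,sy,.045,.075,.042,.07),nm+" silver")
    rect(XX,box(sx+.04,sy,.10,.10,.004,.07),nm+" rack")
    rect(XX,box(jx,jy,.11,.1,.006,.015),nm+" jigbase")
    rect(XX,box(jx,jy,.14,.12,.025,.05),nm+" jigV")
    m=box(jx,jy,.2,.15,.1,.4); q=XX[m]; print("high",len(q),q.mean(0).round(3),q.max(0).round(3))
E
```

```text
knob [ 0.61  -0.253  0.238]
silver [0.435 0.057 0.051]
black [0.526 0.071 0.054]
jig [ 0.519 -0.207  0.018]
tbl [ 0.502 -0.088 -0.001]
side knob [ 0.619 -0.254  0.237]
side silver [0.45  0.056 0.048]
side black [0.534 0.073 0.054]
top silver 486 [0.4385 0.0576] [0.0387 0.0924] 7.09
top rack 3220 [0.4751 0.057 ] [0.1997 0.1993] 89.96
top jigbase 1579 [ 0.5207 -0.209 ] [0.2227 0.1937] 2.2
top jigV 357 [ 0.5139 -0.206 ] [0.0576 0.1236] 64.19
high 366 [ 0.595 -0.245  0.192] [ 0.627 -0.224  0.242]
side silver 316 [0.4436 0.0587] [0.0371 0.0922] 11.19
side rack 2213 [0.4751 0.0571] [0.1994 0.1998] 89.67
side jigbase 945 [ 0.532  -0.2028] [0.2162 0.1596] 8.62
side jigV 304 [ 0.517  -0.2063] [0.0581 0.129 ] 64.4
high 219 [ 0.604 -0.245  0.201] [ 0.628 -0.224  0.243]
```

View pics/crop1.png

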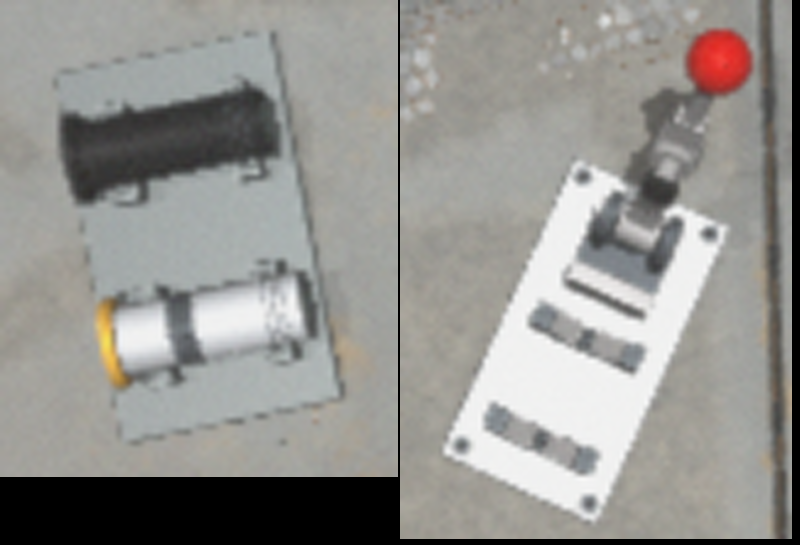

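The crop shows the rack corners and barrel clearly, and the jig corners, V rests and arm leaning back, knob at crop (720,62). I'll work out poses by intersecting the corner rays with known heights.

```bash
cat >> h.py <<'E'
def rayplane(n,uv,z):
    c=get_calibration(n);K=np.array(c["intrinsics"]);T=np.array(c["world_from_camera"])
    uv=np.atleast_2d(uv).astype(float);r=np.c_[(uv[:,0]-K[0,2])/K[0,0],(uv[:,1]-K[1,2])/K[1,1],np.ones(len(uv))]@T[:3,:3].T
    return T[:3,3]+r*((z-T[2,3])/r[:,2])[:,None]
E
cat > m.py <<'E'
from h import *
def A(pts,s,off): return (np.array(pts)+.5)/s-.5+np.array(off)
rk=rayplane("top",A([(58,72),(270,32),(340,396),(122,440)],5.3,(150,195)),.008)[:,:2]
jg=rayplane("top",A([(177,160),(328,232),(197,520),(45,453)],4.9,(260,155)),.010)[:,:2]
for s,r in(("rack",rk),("jig",jg)): print(s,r.mean(0).round(4),[np.linalg.norm(r[i]-r[(i+1)%4]).round(4) for i in range(4)])
ex=((rk[0]+rk[3])-(rk[1]+rk[2]));print("rack yaw",np.degrees(np.arctan2(ex[1],ex[0])))
e=((jg[0]+jg[1])-(jg[2]+jg[3]));print("jig yaw",np.degrees(np.arctan2(e[1],e[0])))
ey=e/np.linalg.norm(e)
for n in("top","side"):
    f=np.load(n+"0.npz");p,d=f["p"].astype(int),f["d"];X=cloud(n,p,d)
    R,G,B=p[...,0],p[...,1],p[...,2]
    k=(R>150)&(G<80)&(B<80)&(abs(X[...,0]-.61)<.06)&(abs(X[...,1]+.25)<.06)
    v,u=np.nonzero(k);print(n,"knob px",u.mean(),v.mean(),"at z=.228",rayplane(n,(u.mean(),v.mean()),.228).round(4))
    # rack/jig-base by colour projection: barrel silver points with z>.04
    sil=(abs(X[...,0]-.44)<.035)&(abs(X[...,1]-.057)<.07)&(X[...,2]>.040)&(X[...,2]<.07)
    q=X[sil];c,vt=q[:,:2].mean(0),np.linalg.svd(q[:,:2]-q[:,:2].mean(0))[2][0];vt*=np.sign(vt[1])
    t=(q[:,:2]-c)@vt;print(n,"silver c",c.round(4),"yaw",np.degrees(np.arctan2(vt[1],vt[0])).round(1),"ends",(c+vt*t.min()).round(4),(c+vt*t.max()).round(4),"ztop",np.percentile(q[:,2],95).round(4))
    # jig V rest tops
    J=jg.mean(0);rel=X[...,:2]-J;xx=rel@ey;yy=rel@np.array([-ey[1],ey[0]])
    m=(abs(yy)<.035)&(X[...,2]>.02)&(X[...,2]<.05)&(xx<.04)&(xx>-.1)
    h,b=np.histogram(xx[m],bins=np.arange(-.09,.045,.004));print(n,"V x-hist",dict(zip((b[:-1]*1000).astype(int).tolist(),h.tolist())),"ymid",(yy[m].min()+yy[m].max())/2,yy[m].min(),yy[m].max())
    tb=(abs(X[...,0]-.5)<.03)&(abs(X[...,1]+.09)<.03);print("table z",np.median(X[tb][:,2]).round(4))
    b=(abs(xx)<.08)&(abs(yy)<.04)&(X[...,2]<.02)&(X[...,2]>.005);print("base z",np.median(X[b][:,2]).round(4))
E
python3 m.py
```

```text
rack [0.483  0.0677] [np.float64(0.1011), np.float64(0.1734), np.float64(0.1027), np.float64(0.1745)]
jig [ 0.5143 -0.2071] [np.float64(0.0847), np.float64(0.1599), np.float64(0.0831), np.float64(0.163)]
rack yaw 100.0720643204834
jig yaw -25.532803370913882
top knob px 324.8780487804878 166.66666666666666 at z=.228 [[ 0.6147 -0.2544  0.228 ]]
top silver c [0.4402 0.0587] yaw 100.6 ends [0.4489 0.0121] [0.4319 0.1029] ztop 0.0556
top V x-hist {-90: 0, -86: 0, -81: 0, -77: 0, -73: 0, -69: 0, -65: 6, -61: 42, -57: 40, -53: 33, -49: 0, -45: 0, -41: 0, -37: 0, -33: 0, -29: 0, -25: 0, -21: 0, -17: 0, -13: 0, -9: 12, -5: 43, -1: 37, 2: 29, 6: 0, 10: 0, 14: 0, 18: 25, 22: 0, 26: 0, 30: 11, 34: 30, 38: 13} ymid 0.0009772230204989612 -0.02796177008007765 0.029916216121075572
table z 0.0003
base z 0.0104
side knob px 235.2077922077922 224.12987012987014 at z=.228 [[ 0.6131 -0.2534  0.228 ]]
side silver c [0.4451 0.0594] yaw 99.6 ends [0.4531 0.0123] [0.4376 0.1044] ztop 0.0554
side V x-hist {-90: 0, -86: 0, -81: 0, -77: 0, -73: 0, -69: 0, -65: 1, -61: 19, -57: 34, -53: 45, -49: 28, -45: 0, -41: 0, -37: 0, -33: 0, -29: 0, -25: 0, -21: 0, -17: 0, -13: 0, -9: 1, -5: 22, -1: 29, 2: 36, 6: 14, 10: 0, 14: 0, 18: 4, 22: 1, 26: 11, 30: 7, 34: 4, 38: 1} ymid 0.0018970847984638751 -0.02719440518807714 0.03098857478500489
table z 0.0002
base z 0.0105
```

Everything is consistent: barrel at (0.442,0.058) with yaw 100°, and jig origin at (0.492,-0.195) with yaw −25.5°. The knob then lies at jig (0.135,0), arm angle about 1.94. Next are the reach check and the pick.

```bash
cat >> h.py <<'E'
JO=np.array([.4922,-.1952]);JY=np.radians(-25.5);B=np.array([.442,.058]);BY=np.radians(100.)
def jw(x,y,z):
    c,s=np.cos(JY),np.sin(JY);return [JO[0]+c*x-s*y,JO[1]+s*x+c*y,z]
def fmt():
    o=observe();print("t",round(o["time_s"],2),"p",np.round(o["eef_pos"],4),"rot",np.round(o["tcp_rot"],3),"F",np.round(o["ft_force"],1),"open",round(o["opening"],4),"g",round(o["grasp_force"],1),"q6",round(o["q"][5],2))
E
python3 - <<'E'
from h import *
g=B-.003*np.array([np.cos(BY),np.sin(BY)])
for flip in(0,np.pi):
    for n,p,y in(("rack",[*g,.015],BY+flip),("jig",jw(-.003,0,.023),JY+flip),("jigup",jw(-.003,0,.15),JY+flip),("knob",jw(.135,0,.21),JY+flip),("knobtop",jw(.135,0,.33),JY+flip),("level",jw(-.077,0,.06),JY+flip)):
        y=(y+np.pi)%(2*np.pi)-np.pi
        q=inverse_kinematics(p,[np.pi,0,y]);print(n,round(y,2),None if q is None else np.round(q,2))
E
```

```text
rack 1.75 [-0.05  0.08  2.14 -0.    0.92 -0.23]
jig -0.45 [-0.53  0.24  1.93 -0.    0.97  1.49]
jigup -0.45 [-0.53  0.06  1.86 -0.    1.22  1.49]
knob -0.45 [-0.51  0.33  1.44 -0.    1.38  1.51]
knobtop -0.45 [-0.51  0.27  1.28 -0.    1.59  1.51]
level -0.45 [-0.54  0.01  2.1  -0.    1.03  1.48]
rack -1.4 None
jig 2.7 [-0.53  0.24  1.93  0.    0.97 -1.65]
jigup 2.7 [-0.53  0.06  1.86  0.    1.22 -1.65]
knob 2.7 [-0.51  0.33  1.44  0.    1.38 -1.64]
knobtop 2.7 [-0.51  0.27  1.28  0.    1.59 -1.64]
level 2.7 [-0.54  0.01  2.1   0.    1.03 -1.67]
```

Run:
```python
from h import *
g=B-.003*np.array([np.cos(BY),np.sin(BY)]);o=[np.pi,0,BY]
move_l([.228,-.582,.33],feed=.3)
movep([*g,.30],o)
gripper_to(.060,f_grip=25)
move_l([*g,.10],feed=.25)
hit=move_l([*g,.015],feed=.08,max_force=8);print(hit);fmt()
if not hit:
    gripper_to(0.0,f_grip=30);fmt()
    move_l([*g,.035],feed=.05);fmt()
    p,d=get_image("side");cv2.imwrite("pics/s2.png",cv2.resize(p[120:280,220:420],None,fx=4,fy=3.75)[...,::-1])
```

```text
False
t 5.5 p [0.4431 0.055  0.0155] rot [3.141 0.    1.745] F [-0.6  0.2  0.8] open 0.0598 g 0.0 q6 -0.23
t 5.87 p [0.4411 0.0548 0.0153] rot [-3.138  0.     1.746] F [-7.3 -2.6  9.3] open 0.0309 g 29.5 q6 -0.23
t 6.42 p [0.4429 0.055  0.0354] rot [3.141 0.    1.745] F [ 0.5  0.4 -2.6] open 0.0311 g 29.8 q6 -0.23
```

View pics/s2.png

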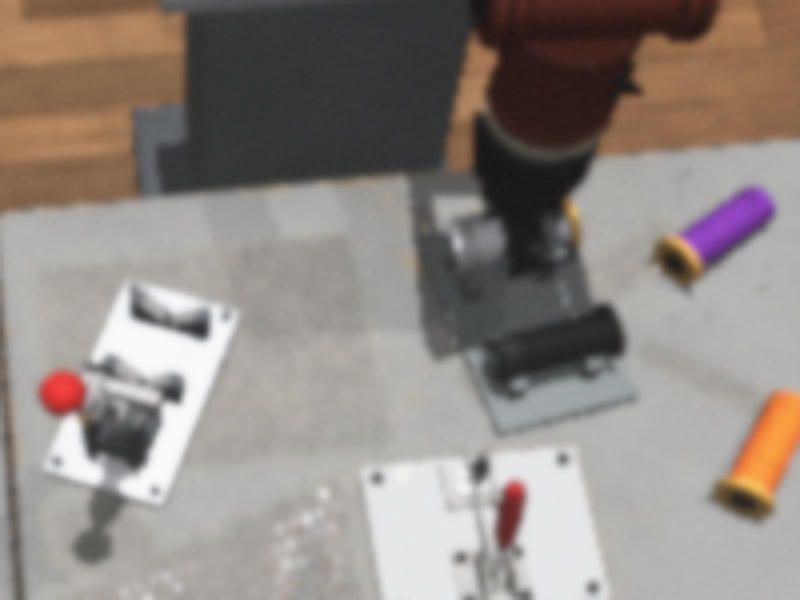

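Barrel is gripped and clear of the rack (2.6 N weight), black barrel undisturbed. Carrying it to the jig.

Run:
```python
from h import *
move_l([.443,.055,.20],feed=.25)
o=[np.pi,0,JY]
movep(jw(-.008,0,.20),o)
move_l(jw(-.008,0,.06),feed=.2)
hold(.2);fmt()
p,d=get_image("side");q,_=get_image("top")
o=np.hstack([cv2.resize(p[170:290,200:320],(400,400)),cv2.resize(q[155:275,250:370],(400,400))]);cv2.imwrite("pics/s3.png",o[...,::-1])
print(move_l(jw(-.008,0,.020),feed=.03,max_force=6));fmt()
```

```text
t 9.84 p [ 0.4861 -0.1924  0.0616] rot [ 3.141e+00 -3.000e-03 -4.450e-01] F [-0.  -0.1 -2.4] open 0.0308 g 29.9 q6 1.49
True
t 11.0 p [ 0.4847 -0.192   0.0248] rot [ 3.141e+00  1.000e-03 -4.450e-01] F [-0.5 -1.7  3.3] open 0.0312 g 30.2 q6 1.49
```

View pics/s3.png

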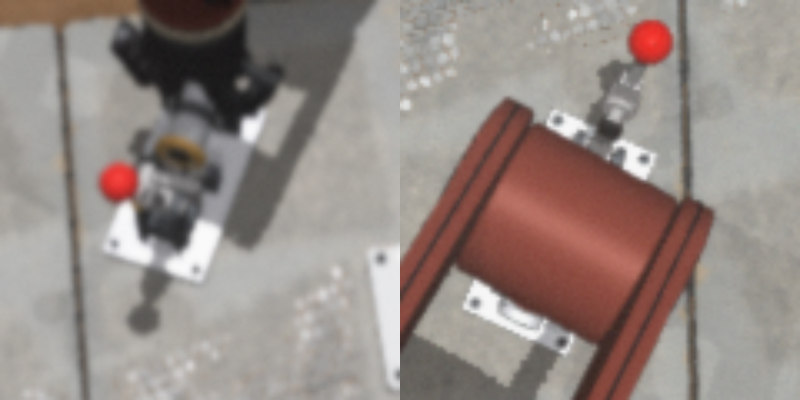

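Barrel hangs above the V with the brass flange toward the stop. Contact came at TCP z 0.0248, where I expected it. Next, slide to the stop.

Run:
```python
from h import *
p0=np.array(observe()["eef_pos"])
ex=np.array([np.cos(JY),np.sin(JY),0])
print(move_l(p0+.014*ex,feed=.02,max_force=7));fmt()
p1=np.array(observe()["eef_pos"]);print("slid",((p1-p0)@ex).round(4),"jig x grasp",((p1[:2]-JO)@ex[:2]).round(4))
```

```text
True
t 11.29 p [ 0.4847 -0.1923  0.0245] rot [ 3.141  0.004 -0.445] F [-1.  -1.3  3.3] open 0.0311 g 30.2 q6 1.49
slid 0.0002 jig x grasp -0.008
```

Run:
```python
from h import *
ex=np.array([np.cos(JY),np.sin(JY),0])
hold(.3);fmt()
p0=np.array(observe()["eef_pos"]);p0[:2]=jw(-.008,0,0)[:2];p0[2]=.0252
for k in range(7):
    h=move_l(p0+.002*(k+1)*ex,feed=.02,max_force=12);o=observe()
    F=np.array(o["ft_force"]);print(h,((np.array(o["eef_pos"])[:2]-JO)@ex[:2]).round(4),"z",round(o["eef_pos"][2],4),"Fx",(F@ex).round(1),F.round(1))
    if F@ex<-6: break
fmt()
```

```text
t 11.59 p [ 0.4848 -0.1923  0.0246] rot [ 3.141e+00  3.000e-03 -4.450e-01] F [-0.1 -2.4  4.1] open 0.0311 g 30.2 q6 1.49
False -0.0073 z 0.0246 Fx -2.5 [-4.2 -2.9  4. ]
False -0.0058 z 0.0244 Fx -4.5 [-6.4 -3.   4.3]
False -0.0041 z 0.0242 Fx -5.7 [-8.  -3.7  3.4]
False -0.0023 z 0.0241 Fx -4.9 [-7.2 -3.8  4.4]
False -0.0016 z 0.024 Fx -10.9 [-12.7  -1.4   8.1]
t 12.88 p [ 0.4903 -0.1954  0.024 ] rot [ 3.139  0.013 -0.445] F [-12.7  -1.4   8.1] open 0.0309 g 30.7 q6 1.49
```

Stop contact reached: force rose from 5 N of sliding friction to 11 N at jig x about −2 mm. Release, back off and look.

Run:
```python
from h import *
gripper_to(.055);hold(.2);fmt()
p=observe()["eef_pos"]
move_l([p[0],p[1],.16],feed=.15)
move_l(jw(-.10,0,.33),feed=.3)
fmt()
for n in("side","top"):
    p,d=get_image(n);np.savez(n+"1.npz",p=p,d=d)
    X=cloud(n,p,d);rel=X[...,:2]-JO;c,s=np.cos(JY),np.sin(JY);xx=rel@[c,s];yy=rel@[-s,c]
    m=(abs(yy)<.03)&(xx>-.06)&(xx<.04)&(X[...,2]>.048)&(X[...,2]<.075)
    if m.sum(): print(n,m.sum(),"x",np.percentile(xx[m],[1,99]).round(4),"y",np.percentile(yy[m],[2,50,98]).round(4),"z",np.percentile(X[m][:,2],[50,98]).round(4))
    if n=="side":
        cv2.imwrite("pics/s4.png",cv2.resize(p[180:270,200:320],(800,600),interpolation=2)[...,::-1])
        R,G,Bc=[p[...,i].astype(int) for i in range(3)]
        k=(R>150)&(G<80)&(Bc<80)&(abs(X[...,0]-.61)<.06)&(abs(X[...,1]+.25)<.06);v,u=np.nonzero(k);print(rayplane("side",(u.mean(),v.mean()),.2255))
```

```text
t 13.44 p [ 0.4941 -0.196   0.0252] rot [ 3.141  0.005 -0.445] F [ 0.1  0.2 -0.1] open 0.0551 g 0.0 q6 1.49
t 15.3 p [ 0.4018 -0.152   0.3283] rot [ 3.141  0.007 -0.445] F [ 0.1 -0.8 -0.6] open 0.0547 g 0.0 q6 1.47
side 302 x [-0.0438  0.0394] y [-0.0132  0.0029  0.0156] z [0.0578 0.0634]
[[ 0.61226536 -0.25368188  0.2255    ]]
top 372 x [-0.0277  0.0394] y [-0.0151 -0.0004  0.0145] z [0.0578 0.064 ]
```

View pics/s4.png

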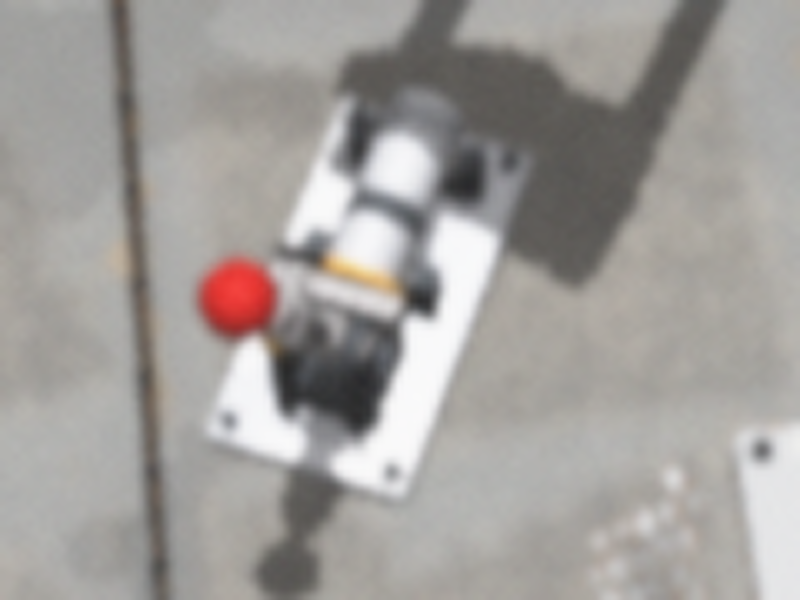

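The silver barrel lies in both V rests (top at z≈0.060 as expected), brass flange flush against the stop plate at crop (360,280). Next I grip the knob and swing it along its arc.

```bash
cat >> h.py <<'E'
HX,R,DZ=.079,.156,-.019
def arc(t,extra=0): return jw(HX-R*np.cos(t),0,.080+R*np.sin(t)+DZ-extra)
E
python3 - <<'E'
from h import *
o=[np.pi,0,JY];t0=1.935
k=arc(t0);print("knob grasp",np.round(k,4))
move_l([k[0],k[1],.33],feed=.3)
h=move_l(k,feed=.12,max_force=8);fmt()
if not h:
    gripper_to(0,f_grip=30);hold(.1);fmt()
    for t in np.linspace(t0,1.4,6)[1:]:
        move_l(arc(t),feed=.08);F=np.array(observe()["ft_force"]);print(round(t,2),F.round(1),np.round(observe()["eef_pos"],3))
        if np.linalg.norm(F)>25: break
    fmt()
    p,d=get_image("side");cv2.imwrite("pics/s5.png",cv2.resize(p[150:270,190:350],(800,600),interpolation=2)[...,::-1])
E
```

```text
knob grasp [ 0.6137 -0.2531  0.2068]
t 17.51 p [ 0.6143 -0.2535  0.2081] rot [ 3.141e+00  3.000e-03 -4.450e-01] F [0.4 0.1 0.9] open 0.0548 g 0.0 q6 1.51
t 17.98 p [ 0.6137 -0.2551  0.2081] rot [ 3.138e+00  2.000e-03 -4.460e-01] F [-1.7 -4.9  2.6] open 0.0261 g 29.5 q6 1.51
1.83 [-1.2 -5.   1.8] [ 0.599 -0.248  0.213]
1.72 [-0.5 -4.9  1.1] [ 0.584 -0.241  0.216]
1.61 [-2.1 -4.2  1.6] [ 0.569 -0.234  0.218]
1.51 [-2.4 -4.6  0.9] [ 0.554 -0.227  0.218]
1.4 [-2.4 -5.1  1.4] [ 0.539 -0.219  0.216]
t 19.77 p [ 0.5392 -0.2194  0.2158] rot [ 3.138e+00  3.000e-03 -4.450e-01] F [-2.4 -5.1  1.4] open 0.0259 g 30.2 q6 1.5
```

View pics/s5.png

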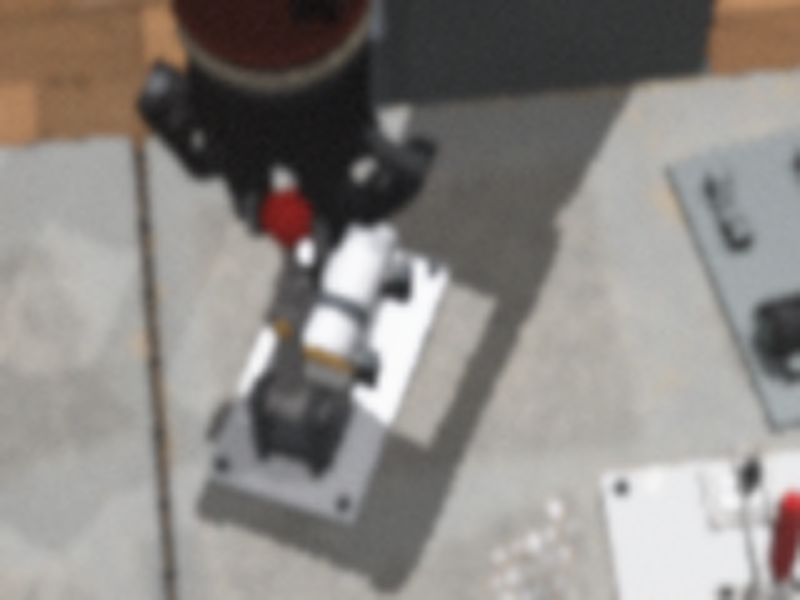

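The knob is held and the arm is past upright, following with small forces. Continuing to level, shifted slightly to −y to relieve the side force.

Run:
```python
from h import *
import h
h.JO=JO+.0015*np.array([np.sin(JY),-np.cos(JY)])
for t in [*np.linspace(1.4,.14,13)[1:],.09,.05,.02,0.]:
    move_l(arc(t),feed=.08 if t>.15 else .03);o=observe();F=np.array(o["ft_force"]);print(round(t,2),F.round(1),np.round(np.array(o["eef_pos"])-arc(t),4),round(o["opening"],4))
    if np.linalg.norm(F)>25: break
    if t<.15: gripper_to(0,f_grip=60)
fmt()
p,d=get_image("side");cv2.imwrite("pics/s6.png",cv2.resize(p[150:270,190:350],(800,600),interpolation=2)[...,::-1])
```

```text
1.3 [-1.8 -0.7  5.9] [ 0.0002 -0.0003  0.001 ] 0.0257
1.19 [-2.1 -0.2  4.9] [-0.0001 -0.0001  0.0004] 0.0264
1.08 [-2.9 -1.4  5.1] [-0.0003  0.     -0.    ] 0.026
0.98 [-1.5 -2.2  2. ] [-0.0002  0.0001 -0.0004] 0.026
0.88 [-0.6 -2.4 -0.6] [-0.0002  0.     -0.0004] 0.026
0.77 [-0.5 -3.  -0.3] [-0.0001  0.     -0.0003] 0.0261
0.66 [ 0.4 -3.2 -2.7] [-0.0001  0.     -0.0003] 0.0262
0.56 [ 0.9 -3.9 -1.9] [-0.0002  0.0002 -0.0005] 0.026
0.46 [ 0.9 -3.1 -1.9] [-0.0002  0.0001 -0.0006] 0.0262
0.35 [ 2.7 -3.7 -1.7] [-0.0002  0.0002 -0.001 ] 0.0262
0.25 [ 1.3 -2.1 -1.1] [-0.0006  0.0003 -0.0011] 0.0262
0.14 [-1.8 -1.  -1.4] [-0.0001  0.0001 -0.0001] 0.0261
0.09 [-2.8 -0.6  0.7] [-0.      0.     -0.0002] 0.0253
0.05 [-5.2  0.4  1.6] [-0.0005  0.0003 -0.0003] 0.0251
0.02 [-6.   0.8  4.1] [-0.0007  0.0004 -0.0002] 0.0255
0.0 [-7.2  1.3  5.3] [-0.0008  0.0004 -0.0001] 0.0253
t 26.86 p [ 0.4213 -0.163   0.061 ] rot [ 3.141  0.007 -0.445] F [-7.5  1.1  5.5] open 0.0251 g 59.3 q6 1.47
```

View pics/s6.png

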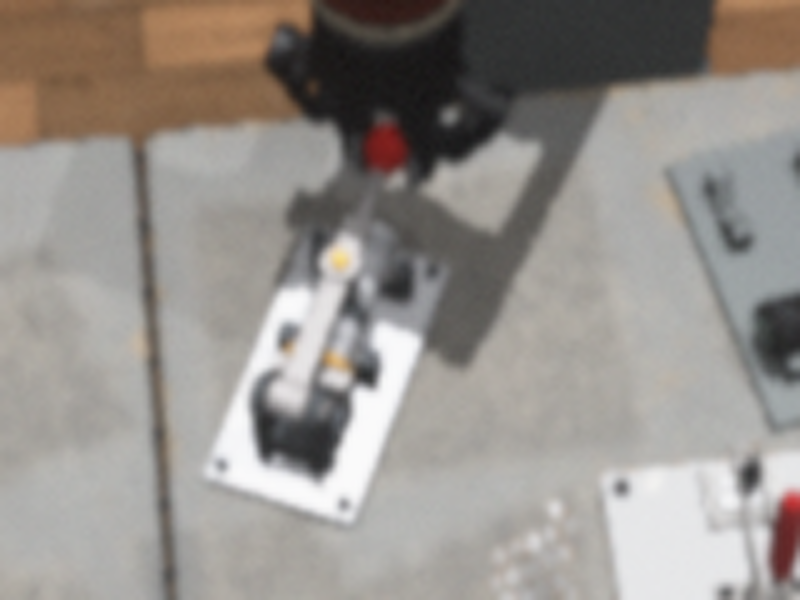

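The arm lies over the barrel and is nearly level, with 5.5 N up on the knob. I'll press on to the hard stop, watching for the force to stiffen.

Run:
```python
from h import *
import h
h.JO=JO+.0015*np.array([np.sin(JY),-np.cos(JY)])-.001*np.array([np.cos(JY),np.sin(JY)])
gripper_to(0,f_grip=80)
for e in np.arange(0,.008,.0007):
    move_l(arc(0,e),feed=.02);hold(.1);o=observe();F=np.array(o["ft_force"]);print(round(e,4),F.round(1),"z",round(o["eef_pos"][2],4),round(o["opening"],4))
    if F[2]>18: break
hold(.5);fmt()
```

```text
0.0 [-6.   0.8  5.1] z 0.0615 0.0247
0.0007 [-5.3  0.4  5.9] z 0.0609 0.0248
0.0014 [-5.9  1.2  5.5] z 0.0602 0.0252
0.0021 [-6.1  1.   6.7] z 0.0595 0.0247
0.0028 [-6.4  0.5  6.6] z 0.0589 0.0248
0.0035 [-6.9  1.7  6.9] z 0.0582 0.0249
0.0042 [-7.   1.   8.1] z 0.0575 0.0246
0.0049 [-4.2  1.2  5.4] z 0.0568 0.0245
0.0056 [-6.3  1.4 10.4] z 0.0565 0.0248
0.0063 [-8.7  2.1 15. ] z 0.0563 0.0249
0.007 [-10.4   3.5  20.8] z 0.0561 0.0246
t 31.48 p [ 0.4217 -0.1632  0.0561] rot [ 3.141  0.004 -0.444] F [-10.5   3.9  20.7] open 0.0249 g 80.0 q6 1.47
```

The force stiffens sharply at z≈0.0563, so that is the hard stop. I'll check that the arm is level from depth along its top, and check the barrel.

Run:
```python
from h import *
c,s=np.cos(JY),np.sin(JY)
for n in("side","top"):
    p,d=get_image(n);X=cloud(n,p,d);rel=X[...,:2]-JO;xx=rel@[c,s];yy=rel@[-s,c];z=X[...,2]
    for a in np.arange(-.09,.09,.015):
        m=(d>0)&(xx>a)&(xx<a+.015)&(abs(yy)<.006)&(z>.05)&(z<.115)
        if m.sum()>3: print(n,round(a+.0075,4),m.sum(),np.percentile(z[m],[20,50,80]).round(4))
    if n=="side":
        m=(z>.03)&(z<.07)&(abs(yy)<.018)&(xx>-.06)&(xx<.05);print("barrel x",np.percentile(xx[m],[1,99]).round(4))
        R,G,Bc=[p[...,i].astype(int) for i in range(3)]
        k=(R>110)&(G<60)&(Bc<60)&(abs(xx+.077)<.05)&(abs(yy)<.04);v,u=np.nonzero(k);q=X[k]
        print("knob n",k.sum(),"zmax",np.percentile(q[:,2],95).round(4),"centroid jig",xx[k].mean().round(4),yy[k].mean().round(4))
        cv2.imwrite("pics/s7.png",cv2.resize(p[160:260,200:320],(720,600),interpolation=2)[...,::-1])
```

```text
side -0.0825 11 [0.0911 0.0929 0.0936]
side -0.0675 28 [0.0851 0.0895 0.0921]
side -0.0525 17 [0.0823 0.0832 0.0849]
side -0.0375 21 [0.0617 0.0828 0.0849]
side -0.0225 27 [0.0826 0.0849 0.0861]
side -0.0075 15 [0.0861 0.0882 0.0924]
side 0.0075 30 [0.085  0.0886 0.093 ]
side 0.0225 29 [0.0826 0.0852 0.0875]
side 0.0375 26 [0.0804 0.0841 0.0862]
side 0.0525 28 [0.0834 0.0853 0.0865]
side 0.0675 23 [0.0848 0.0861 0.0875]
side 0.0825 28 [0.0841 0.0886 0.0896]
barrel x [-0.0434  0.0486]
knob n 146 zmax 0.4294 centroid jig -0.0594 -0.0016
top -0.0225 4 [0.084  0.0859 0.0874]
top -0.0075 36 [0.0849 0.0885 0.0923]
top 0.0075 32 [0.0856 0.088  0.0911]
top 0.0225 32 [0.0834 0.0855 0.0878]
top 0.0375 35 [0.0836 0.0851 0.0865]
top 0.0525 32 [0.083  0.0849 0.0867]
top 0.0675 36 [0.0843 0.0868 0.0882]
top 0.0825 26 [0.0877 0.089  0.0901]
```

View pics/s7.png

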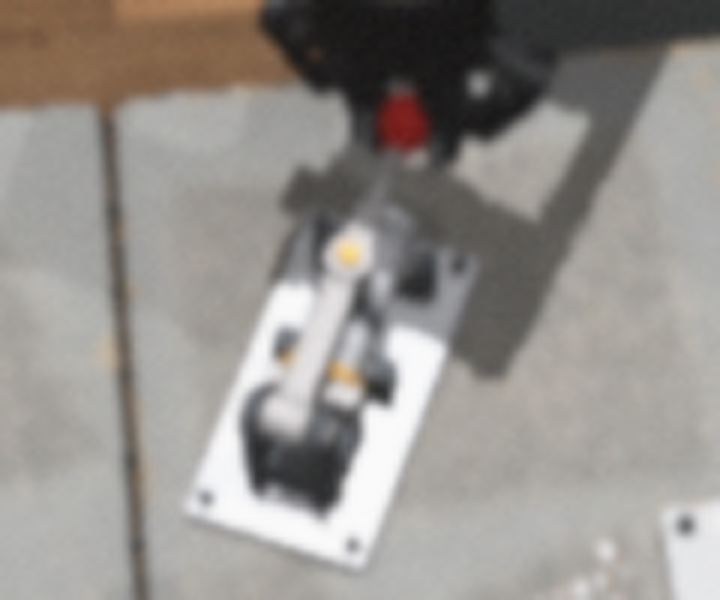

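The arm's top is flat at z≈0.085 along its length and the knob's top is at 0.094, so the arm is level. The barrel is in the V with its flange at the stop.

```bash
python3 -c "
from h import *
fmt();print(job_done())"
```

```text
t 31.57 p [ 0.4217 -0.1632  0.0561] rot [ 3.141  0.004 -0.444] F [-10.2   3.9  19.8] open 0.0245 g 80.0 q6 1.47
the job is handed in; nothing more can be done
None
```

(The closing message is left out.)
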